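# Bring the loose hinge leaf to the jamb leaf and hold it ready for the pin

## Robot

A 6-joint arm with a two-finger parallel gripper is mounted at the origin on the work surface; the furniture and walls round the work are solid. World frame = base frame: x ahead of the robot, y to its left, z up, the work surface at z = 0. Lengths are in mm, angles in rad, forces in N, time in s.
With the tool pointing down it reaches from about 275 to 750 mm from the base axis. Payload 10.2 kg.
Tool frame: the origin (TCP) lies at the very end of the fingers, on their centre line; the grasp point (between the pads) lies 19 mm behind it; z points along the fingers, y is the line along which they close (so a half turn about z gives the same grasp; the last joint's range is limited). The gripper opens to 85 mm and grips with 20 to 120 N. Pads are 22 mm wide; open, the fingers measure 114 mm over their backs; the gripper's body (76 mm by 85 mm) begins 54 mm behind the grasp point. The pads swing forward as they close: fully open they stand 13 mm farther back than shut.
Start: joints at [-1.457, 0.313, 1.498, -0, 1.331, -0.223], TCP at [173.483, -495.514, 207.794] pointing down, gripper open.
Joint ranges: [-2.94, 2.94], [-0.97, 2.17], [0.19, 2.56], [-1.23, 4.37], [0.02, 3.11], [-2.88, 2.88]. Speed limits (rad/s): [2.39, 2.39, 3.01, 3.14, 3.14, 3.14].

## Interface

Orientations are given as a unit quaternion [w, x, y, z].
In Python, from rig import * gives the robot as it stands. The module is installed in compiled form; this text tells all that it offers.
- The arm moves only by the shell command python3 -m crank 'ROWS' [FORCE]. ROWS is JSON, a list that holds one entry, the list of rows, each a list of 7 numbers: the shift along the tool's x, y, z in units of 25 mm (1.0 is 25 mm), then the turn, a rotation vector about the tool's x, y, z in units of 8 degrees (1.0 is 8 degrees), then the finger opening in mm, from 0 to 85.4. A call has exactly 8 rows; each row shifts and turns the commanded pose from where the row before left it, along the tool's axes as they then stand; what a row does not reach is not made up. A row lasts 1/10 s, in which the tool goes at most 50 mm and 8.59 degrees, less where a joint would pass 70% of its speed; a pose out of reach is approached as far as the arm can. A call is refused whole if a number of a shift passes 1 or a number of a turn 1, either way. A call with a gripper value outside its range is refused whole. The fingers move at their own pace and stop on an object; FORCE is the grip in N (left out, the last holds). Time passes only in rows, so rows that do not move let the fingers close, or fill a call up. It gives the time, the measured TCP pose, the force, the opening and the grip force at its end, in the units of the state.
- sense(): the state, without advancing time (a new reading comes with each control period).
- capture(name): name is "side" or "top"; returns the picture (400x640x3 uint8, blue, green, red); there is no depth.
- camera_model(name): a dict with "fx", "fy", "cx", "cy" (pixels), "world_from_camera" (4x4, takes a point from camera to world coordinates). Camera axes: x right, y up, looking along -z (the intrinsics and any distortion apply to the point x, -y, -z); pixel columns grow to the right and rows downward; lengths in mm; the calibration is good to about 2 mm. A picture is of the moment at which its call begins. camera_model takes no time and is no camera call.
- finish_job(): hands the job in; it is judged then, once.
The state is a dict: "time_s": time; "joints": joint angles; "dq": joint speeds; "tau": joint torques, N m; "eef_pos": TCP position; "ee_rot": TCP orientation; "force": force on the tool from outside, world axes, zero at the start; "wrist_torque": the same for the moment, N m; "grip_width": opening from 0.0 (shut) to 1.0 (fully open); "grip_force": force on a finger pad.
Only numpy, scipy, OpenCV 4.12 (cv2) and the standard library are available. Lean on these libraries where they do the work, as an engineer would, in place of code of your own. Each camera call takes 0.05 s, during which the arm holds its last target. There are 200 camera calls.

## Task

Pick up the loose steel hinge leaf, lower its knuckle between the two knuckles of the leaf on the blue jamb block so that the holes line up, with the upright flange on the robot's side, and keep holding it there, level and still, so that the pin could be pushed straight through. The job finishes while the gripper is still holding the leaf: do not let go. Leave the other things on the bench alone.

Things in the scene. Friction and masses are not known exactly. Their poses are not given: they have to be found in the camera images.
- hinge_leaf: loose bare-steel hinge leaf, about 0.16 kg, 76 x 40 x 56 mm, standing on its flange and its barrel. Origin on the underside (table level at the start); +x points from flange to knuckle, z up; symmetric about y = 0. A 7 mm thick, 40 mm wide plate at z = 8.5 to 15.5 mm joins the upright flange (x = -34 to -24) to x = +16 mm; a 24 mm wide neck goes on to the knuckle
- leaf_eye (a point): centre of the loose leaf's knuckle: one barrel 24 mm long along the leaf's y, 24 mm outside diameter, with a 12 mm through hole. It lies 30 mm ahead (+x) of and 12 mm above the leaf's origin; the barrel's top is 24 mm above the leaf's underside
- leaf_grip (a point): point to grip from above on the loose leaf's upright flange (10 mm thick along the leaf's x, 40 mm wide along y, 56 mm tall): mid-thickness, 44 mm above the leaf's underside, 12 mm below the flange's top edge, 59 mm behind (-x) and 32 mm above the knuckle axis
- jamb_block: fixed blue block, 40 (x) x 90 (y) x 88 mm, on a dark 64 x 130 x 10 mm foot. Origin: underside centre at table level; its front, -x, faces roughly to the robot; y runs along the hinge axis. A steel leaf on top carries two knuckles (24 mm outside diameter, 12 mm holes, at y = -34 to -14 and +14 to +34 mm) in front. A 7 mm brass pin sticks out of the +y knuckle to y = +79 mm, not into the gap
- jamb_eye (a point): middle of the 28 mm gap on the common axis of the jamb's two knuckles, 92 mm above the table, 36 mm in front (-x) of the block's origin: the leaf's knuckle centre comes here. The gap is open above and in front; under it a rigid brass V seat, 18 mm wide, just carries a 24 mm barrel lowered from above when its axis is in line. The seat does not keep the leaf level
- immersion_oil: bystander: brown bottle with black cap, 29 x 29 x 72 mm, at the left; origin at its underside
- lens_cleaner: bystander: white bottle with red cap, 34 x 34 x 94 mm, at the left; origin at its underside
- timer: bystander: white bench timer, 58 x 66 x 18 mm, at the right, near the robot; origin at its underside
- filter_cube: bystander: black 38 mm filter cube with a violet round window, near the robot; origin at its underside
- driver: bystander: screwdriver with a red handle, 17 x 150 x 17 mm, lying near the robot; origin at its underside
Things that resemble listed ones, but are neither listed nor needed, are in the scene too. Of the things that look like the hinge_leaf, the smaller one is meant.

How it is judged (in metres and radians):
On the way:
1. the leaf is lifted in the gripper, at least 30 mm clear of the table (height (world z) of hinge_leaf above 0.03 m and contact force between the fingers and hinge_leaf above 1 N), for 0.2 s.
At the end, for the whole second after the job is handed in: Gripper still holds the leaf (over 1 N); its knuckle centre is within 2.5 mm fore-and-aft and in height, 3 mm sideways, of the middle of the jamb gap on its axis; axes agree within 0.1 rad; leaf level within 0.12 rad, flange on the robot's side, at rest (x of leaf_eye in the frame of jamb_block between -0.0385 and -0.0335 m and y of leaf_eye in the frame of jamb_block between -0.003 and 0.003 m and z of leaf_eye in the frame of jamb_block between 0.0895 and 0.0945 m and angle between the y axis of hinge_leaf and the y axis of jamb_block, either way round below 0.1 rad and angle between hinge_leaf's own z axis and vertical below 0.12 rad and x of leaf_grip in the frame of jamb_block below -0.07 m and contact force between the fingers and hinge_leaf above 1 N and linear speed of hinge_leaf below 0.02 m/s); the arm keeps its last pose, push and grip.
It fails at once if a bystander is pushed more than 20 mm from its place (distance of any of immersion_oil, lens_cleaner, timer, filter_cube, driver from where it was at the start of the episode above 0.02 m).
It also fails if it takes over 38 s, if anything falls off the work surface, if the arm or the gripper's body presses on something with over 40 N, if the wrist force passes 120 N, or if a joint passes its speed limit or range.

## Working session

There is one attempt and no reset: what is moved stays moved. The work goes in short steps, Python scripts to look and compute and a shell command to move; the robot and the scene stay as the last step left them, time stands still between calls to the robot, and variables do not carry over. Pictures are saved under pics/ and viewed, at most 10 in all, crops included, and the job is handed in when it is done.

```bash
mkdir -p pics
python3 - <<'E'
from rig import *
import cv2,numpy as np
np.set_printoptions(precision=4,suppress=True)
for n in("side","top"):
    cv2.imwrite(f"pics/{n}0.png",capture(n)); m=camera_model(n); print(n,m)
print(sense())
E
```

```text
side {'fx': 471.0233084906972, 'fy': 471.0233084906972, 'cx': 323.9188342148481, 'cy': 203.78326069376985, 'world_from_camera': array([[  -0.3299,    0.5313,   -0.7803, -480.4808],
       [  -0.9439,   -0.1975,    0.2646,  382.4273],
       [  -0.0136,    0.8238,    0.5667,  769.3608],
       [   0.    ,    0.    ,    0.    ,    1.    ]])}
top {'fx': 417.1482684809869, 'fy': 417.1482684809869, 'cx': 316.66566889372365, 'cy': 193.12823278325828, 'world_from_camera': array([[  0.0048,   0.9845,  -0.1755, 325.0393],
       [ -1.    ,   0.0039,  -0.0058,  52.0021],
       [ -0.005 ,   0.1755,   0.9845, 945.0785],
       [  0.    ,   0.    ,   0.    ,   1.    ]])}
{'time_s': 0.1, 'joints': array([-1.4574,  0.3134,  1.4984, -0.    ,  1.331 , -0.2234]), 'dq': array([-0.0009, -0.0012, -0.0005, -0.0006,  0.0006,  0.0004]), 'tau': array([  0.0032, -41.2895, -26.0143,  -0.0001,   0.003 ,  -0.    ]), 'eef_pos': array([ 173.4417, -495.2555,  207.2848]), 'ee_rot': array([-0.0006,  0.9859,  0.1676,  0.    ]), 'force': array([-0.1931, -0.1622, -0.1882]), 'wrist_torque': array([ 0.0763,  0.0178, -0.0166]), 'grip_force': 0.0, 'grip_width': 1.001440580092072}
```

View pics/side0.png

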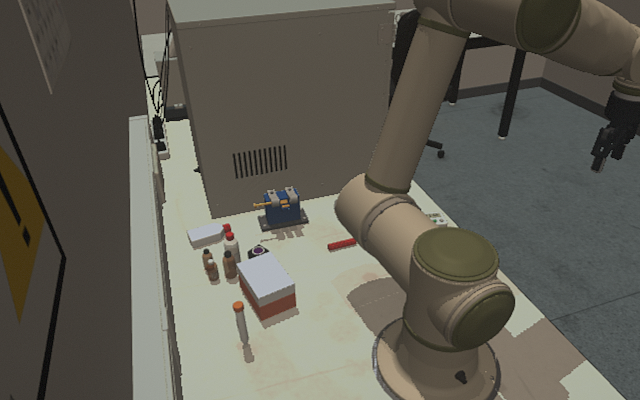

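View pics/top0.png

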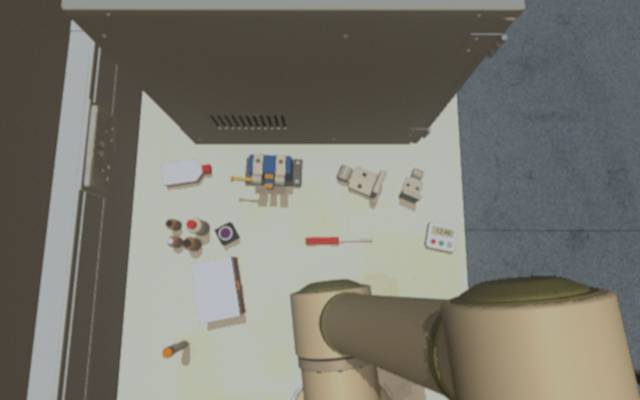

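The top view shows two leaf-like parts, one at about (362,181) and a smaller one at about (413,185). The jamb is at (272,170) with its pin pointing left. The smaller leaf at (413,185) fits the description. I'll confirm that in an enlarged crop.

Run:
```python
import cv2,numpy as np
t=cv2.imread("pics/top0.png")
a=cv2.resize(t[155:210,330:440],None,fx=7,fy=7,interpolation=cv2.INTER_CUBIC)
b=cv2.resize(t[145:215,225:310],None,fx=8,fy=8,interpolation=cv2.INTER_CUBIC)
cv2.imwrite("pics/leafcrop.png",a);cv2.imwrite("pics/jambcrop.png",b)
```

```text
(no output)
```

View pics/leafcrop.png

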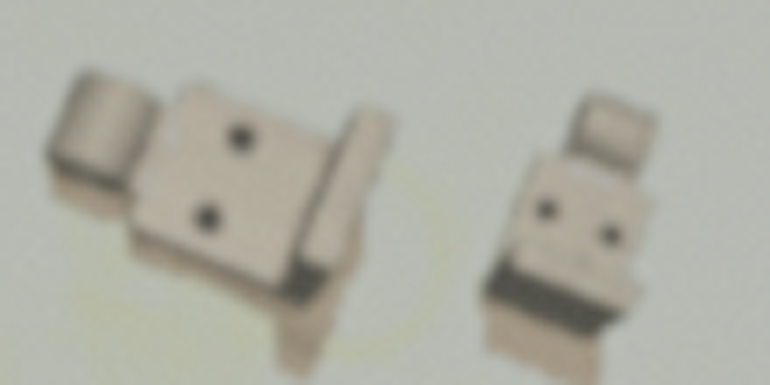

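View pics/jambcrop.png

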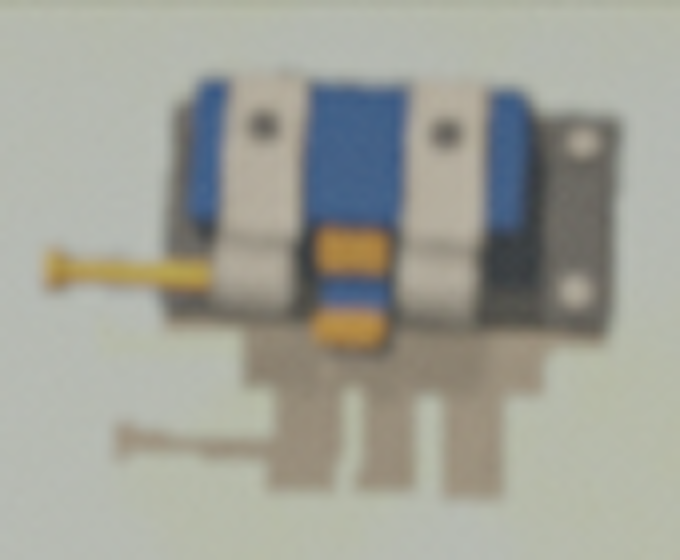

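The crop confirms it. The right part at (413,185) is the smaller leaf, with its knuckle away from the robot at about (417,174) and its flange on the robot side at about (411,197). The left part at (362,181) is the larger decoy. The jamb is nearly square to the robot, with knuckles at about (257,180) and (280,183). Next I'll fit both poses.

```bash
cat > h.py <<'E'
import numpy as np
from rig import camera_model
from scipy.optimize import least_squares
from scipy.spatial.transform import Rotation as R
def proj(n,P):
    m=camera_model(n);T=np.linalg.inv(m["world_from_camera"]);p=np.atleast_2d(P)@T[:3,:3].T+T[:3,3]
    return np.c_[m["cx"]+m["fx"]*p[:,0]/-p[:,2], m["cy"]+m["fy"]*p[:,1]/p[:,2]]
def place(q,L):
    c,s=np.cos(q[2]),np.sin(q[2]);L=np.atleast_2d(np.array(L,float))
    return np.c_[q[0]+c*L[:,0]-s*L[:,1],q[1]+s*L[:,0]+c*L[:,1],L[:,2]]
def fit(obs,q0):
    # obs: list of (cam, local xyz, pixel)
    f=lambda q:np.concatenate([proj(n,place(q,l))[0]-p for n,l,p in obs])*np.array([[1,1]]*len(obs)).ravel()
    r=least_squares(f,q0,loss="soft_l1",x_scale=[10,10,.1]); return r.x,f(r.x).reshape(-1,2)
def uncrop(p,s,o): return (np.array(p)+.5)/s-.5+np.array(o)
E
python3 - <<'E'
from h import *
np.set_printoptions(precision=2,suppress=True)
u=lambda p:uncrop(p,7,(330,155))
leaf=[((-34,20,56),(500,262)),((-34,-20,56),(620,320)),((-34,20,0),(487,290)),((-34,-20,0),(590,335)),
((30,12,24),(588,120)),((30,-12,24),(648,142)),((16,20,15.5),(540,152)),((16,-20,15.5),(655,200))]
q,r=fit([("top",l,u(p)) for l,p in leaf],[440,-150,-.3]);print("leaf",q,"\n",r)
u=lambda p:uncrop(p,8,(225,145))
j=[((20,45,88),(203,80)),((20,-45,88),(528,92)),((-20,45,88),(190,222)),((-20,-45,88),(522,232)),((-32,-65,10),(605,335)),((32,-65,10),(620,118)),((32,65,10),(172,103)),((-32,65,10),(167,325)),((-36,79,92),(45,268)),((-36,14,104),(297,265)),((-36,-14,104),(402,270)),((-36,34,104),(218,262)),((-36,-34,104),(482,272))]
q,r=fit([("top",l,u(p)) for l,p in j],[450,150,0]);print("jamb",q,"\n",r); print(place(q,(-36,0,92)))
E
```

```text
leaf [ 508.96 -159.15   -0.43] 
 [[ 0.73  0.17]
 [ 0.71 -0.46]
 [-2.19  0.51]
 [-0.78  1.31]
 [-0.37 -0.85]
 [ 0.9   0.36]
 [ 0.05 -0.56]
 [-0.1  -0.2 ]]
jamb [541.13 156.63  -0.03] 
 [[-0.87 -0.87]
 [ 0.81 -1.09]
 [-0.41 -0.26]
 [ 0.74 -0.2 ]
 [ 1.16 -0.1 ]
 [ 0.36 -0.14]
 [ 0.24  0.03]
 [-0.87 -0.61]
 [ 0.72  0.51]
 [-0.56  0.64]
 [-0.13  0.43]
 [-0.36  0.72]
 [-0.44  0.48]]
[[505.15 157.63  92.  ]]
```

```bash
cat >> h.py <<'E'
def go(tp,tyaw):
    """remaining shift (tool axes, 25mm units) and turn (8deg units) to TCP tp, tool-y yaw tyaw, pointing down"""
    from rig import sense
    s=sense();q=s["ee_rot"];C=R.from_quat([q[1],q[2],q[3],q[0]])
    y=np.array([np.cos(tyaw),np.sin(tyaw),0]);z=np.array([0,0,-1.]);T=R.from_matrix(np.c_[np.cross(y,z),y,z])
    d=np.array(tp)-s["eef_pos"]
    print("t",s["time_s"],"pos",s["eef_pos"],"F",s["force"],"grip",s["grip_force"],s["grip_width"])
    print("world d",d,"tool d/25",C.inv().apply(d)/25,"(final tool axes",T.inv().apply(d)/25,") turn/8deg",np.degrees((C.inv()*T).as_rotvec())/8)
E
python3 - <<'E'
from h import *
np.set_printoptions(precision=3,suppress=True)
u=lambda p:uncrop(p,7,(330,155))
leaf=[((-34,20,56),(500,262)),((-34,-20,56),(622,320)),
((30,12,24),(588,120)),((30,-12,24),(648,142)),((16,20,15.5),(540,152)),((16,-20,15.5),(655,200))]
q,r=fit([("top",l,u(p)) for l,p in leaf],[440,-150,-.3]);print("leaf",q,"\n",r)
g=place(q,(-29,0,44))[0];print(g)
go([g[0],g[1],140],q[2])
E
```

```text
leaf [ 508.378 -158.515   -0.44 ] 
 [[ 0.324  0.278]
 [-0.052 -0.174]
 [-0.486 -0.587]
 [ 0.74   0.717]
 [-0.115 -0.364]
 [-0.332  0.163]]
[ 482.134 -146.175   44.   ]
t 0.1 pos [ 173.442 -495.256  207.285] F [-0.193 -0.162 -0.188] grip 0.0 1.001440580092072
world d [308.692 349.081 -67.285] tool d/25 [16.267 -9.096  2.706] (final tool axes [17.89   5.233  2.691] ) turn/8deg [-0.007 -0.005 -5.69 ]
```

```bash
python3 -m crank '[[[1,-0.56,0,0,0,0,50],[1,-0.56,0,0,0,0,50],[1,-0.56,0,0,0,0,50],[1,-0.56,0,0,0,0,50],[1,-0.56,0,0,0,0,50],[1,-0.56,0,0,0,0,50],[1,-0.56,0,0,0,0,50],[1,-0.56,0,0,0,0,50]]]' 40
python3 -m crank '[[[1,-0.56,0,0,0,0,50],[1,-0.56,0,0,0,0,50],[1,-0.56,0,0,0,0,50],[1,-0.56,0,0,0,0,50],[1,-0.56,0,0,0,0,50],[1,-0.56,0,0,0,0,50],[1,-0.56,0,0,0,0,50],[0.5,-0.3,0,0,0,0,50]]]'
python3 -m crank '[[[0,0,0,0,0,-0.9,50],[0,0,0,0,0,-0.9,50],[0,0,0.3,0,0,-0.9,50],[0,0,0.5,0,0,-0.9,50],[0,0,0.5,0,0,-0.9,50],[0,0,0.5,0,0,-0.9,50],[0,0,0.5,0,0,-0.3,50],[0,0,0,0,0,0,50]]]'
python3 - <<'E'
from h import *
from rig import capture
import cv2
np.set_printoptions(precision=3,suppress=True)
go([482,-146,140],-.44)
a=capture("side");b=capture("top");cv2.imwrite("pics/s1.png",a);cv2.imwrite("pics/t1.png",b)
q=[508.4,-158.5,-.44];c=proj("side",place(q,(0,0,20)))[0].astype(int);print(c)
cv2.imwrite("pics/s1c.png",cv2.resize(a[c[1]-50:c[1]+40,c[0]-60:c[0]+60],None,fx=6,fy=6,interpolation=cv2.INTER_CUBIC))
E
```

```text
time_s: 0.9
eef_pos: [325.8, -322.6, 207.6]
ee_rot: [-0.0, 0.986, 0.168, -0.0]
force: [0.4, 0.1, -0.2]
grip_width: 0.581
grip_force: 0.0
time_s: 1.7
eef_pos: [468.2, -160.5, 207.5]
ee_rot: [-0.0, 0.986, 0.168, -0.0]
force: [-0.5, -0.5, 0.2]
grip_width: 0.584
grip_force: 0.0
time_s: 2.5
eef_pos: [466.5, -161.7, 148.8]
ee_rot: [-0.002, 0.844, 0.537, -0.001]
force: [-0.8, 0.1, -0.4]
grip_width: 0.587
grip_force: 0.0
t 2.5 pos [ 466.5   -161.656  148.75 ] F [-0.792  0.059 -0.392] grip 0.0 0.5865323800525531
world d [15.5   15.656 -8.75 ] tool d/25 [0.83  0.297 0.349] (final tool axes [0.831 0.294 0.35 ] ) turn/8deg [-0.025 -0.004  0.015]
[392 198]
```

View pics/s1c.png

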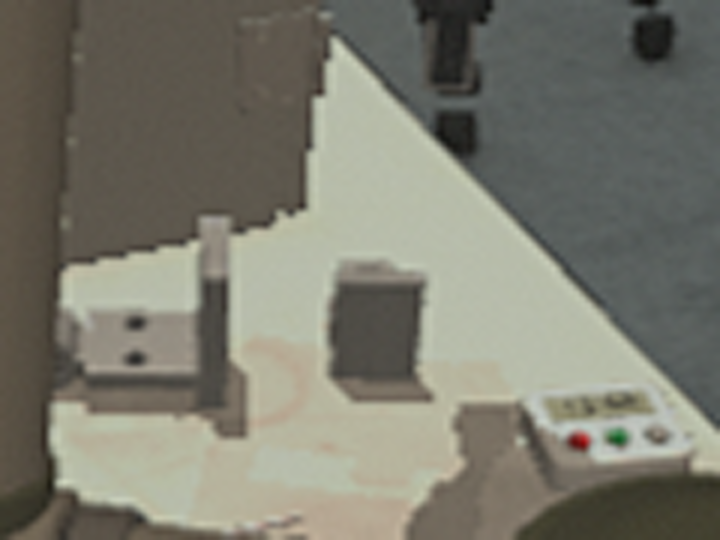

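The side crop shows the small leaf upright. Its robot-facing flange face runs from about (387,195) to (402,211), and nothing is near it. I'll refit using both cameras.

Run:
```python
from h import *
np.set_printoptions(precision=3,suppress=True)
u=lambda p:uncrop(p,7,(330,155))
leaf=[((-34,20,56),(500,262)),((-34,-20,56),(622,320)),
((30,12,24),(588,120)),((30,-12,24),(648,142)),((16,20,15.5),(540,152)),((16,-20,15.5),(655,200))]
o=[("top",l,u(p)) for l,p in leaf]
v=lambda p:uncrop(p,6,(332,148))
o+=[("side",l,v(p)) for l,p in [((-34,20,0),(330,377)),((-34,-20,0),(417,380)),((-34,20,56),(332,285)),((-34,-20,56),(422,290)),((-24,20,56),(340,262)),((-24,-20,56),(427,270))]]
q,r=fit(o,[440,-150,-.3]);print("leaf",q,"\n",r)
g=place(q,(-29,0,44))[0];print(g)
go([g[0],g[1],25],q[2])
```

```text
leaf [ 507.923 -159.825   -0.403] 
 [[ 1.339  1.022]
 [ 1.226 -0.033]
 [-0.421 -0.412]
 [ 0.951  0.548]
 [ 0.109  0.015]
 [ 0.135 -0.029]
 [-0.77   0.567]
 [-0.929  0.461]
 [ 0.14  -0.738]
 [-0.163 -1.2  ]
 [-1.35   1.104]
 [-1.247  0.136]]
[ 481.247 -148.45    44.   ]
t 2.6 pos [ 467.342 -162.181  150.489] F [ 0.021  0.452 -0.114] grip 0.0 0.5834693968163555
world d [  13.905   13.731 -125.489] tool d/25 [0.733 0.271 5.02 ] (final tool axes [0.723 0.296 5.02 ] ) turn/8deg [-0.002 -0.    -0.261]
```

```bash
python3 -m crank '[[[0.75,0.28,0.5,0,0,-0.15,50],[0,0,0.8,0,0,0,50],[0,0,0.8,0,0,0,50],[0,0,0.8,0,0,0,50],[0,0,0.8,0,0,0,50],[0,0,0.7,0,0,0,50],[0,0,0.6,0,0,0,50],[0,0,0,0,0,0,50]]]'
python3 -m crank '[[[0,0,0,0,0,0,0],[0,0,0,0,0,0,0],[0,0,0,0,0,0,0],[0,0,0,0,0,0,0],[0,0,0,0,0,0,0],[0,0,0,0,0,0,0],[0,0,0,0,0,0,0],[0,0,0,0,0,0,0]]]' 80
```

```text
time_s: 3.4
eef_pos: [481.1, -147.9, 24.4]
ee_rot: [-0.001, 0.838, 0.545, -0.001]
force: [-0.3, 0.4, 0.2]
grip_width: 0.588
grip_force: 0.0
time_s: 4.2
eef_pos: [482.5, -148.6, 26.5]
ee_rot: [0.001, 0.838, 0.545, 0.001]
force: [0.8, 0.6, 8.1]
grip_width: 0.087
grip_force: 78.8
```

```bash
python3 -m crank '[[[0,0,-0.4,0,0,0,0],[0,0,-0.7,0,0,0,0],[0,0,-0.8,0,0,0,0],[0,0,-0.8,0,0,0,0],[0,0,-0.8,0,0,0,0],[0,0,-0.8,0,0,0,0],[0,0,-0.7,0,0,0,0],[0,0,-0.4,0,0,0,0]]]'
python3 - <<'E'
from h import *
np.set_printoptions(precision=3,suppress=True)
j=[541.1,156.6,-.03]
go(place(j,(-36-59,0,160))[0],-.03)
go(place([507.9,-159.2,-.42],(-29,0,160))[0],-.42)
E
```

```text
time_s: 5.0
eef_pos: [481.7, -148.2, 162.0]
ee_rot: [0.001, 0.838, 0.545, 0.0]
force: [-0.2, -0.0, -2.4]
grip_width: 0.082
grip_force: 78.6
t 5.0 pos [ 481.723 -148.213  162.009] F [-0.211 -0.035 -2.377] grip 78.62108588218689 0.08156601008327362
world d [-35.58  307.662  -2.009] tool d/25 [10.674 -6.288  0.069] (final tool axes [12.258 -1.792  0.08 ] ) turn/8deg [ 0.01   0.003 -2.773]
t 5.0 pos [ 481.723 -148.213  162.009] F [-0.211 -0.035 -2.377] grip 78.62108588218689 0.08156601008327362
world d [-0.302  0.838 -2.009] tool d/25 [ 0.026 -0.025  0.08 ] (final tool axes [ 0.026 -0.025  0.08 ] ) turn/8deg [0.01  0.001 0.02 ]
```

```bash
python3 -m crank '[[[0,0,0,0,0,-0.7,0],[0,0,0,0,0,-0.9,0],[0,0,0,0,0,-0.8,0],[0.6,-0.13,0,0,0,-0.37,0],[0.95,-0.15,0,0,0,0,0],[0.95,-0.15,0,0,0,0,0],[0.95,-0.15,0,0,0,0,0],[0.95,-0.15,0,0,0,0,0]]]'
python3 -m crank '[[[0.95,-0.15,0,0,0,0,0],[0.95,-0.15,0,0,0,0,0],[0.95,-0.15,0,0,0,0,0],[0.95,-0.15,0,0,0,0,0],[0.95,-0.15,0,0,0,0,0],[0.95,-0.15,0,0,0,0,0],[0.6,-0.1,0,0,0,0,0],[0.3,-0.05,0,0,0,0,0]]]'
python3 -m crank '[[[0.8,-0.09,0,0,0,0,0],[0.5,-0.07,0,0,0,0,0],[0.2,-0.03,0,0,0,0,0],[0,0,0,0,0,0,0],[0,0,0,0,0,0,0],[0,0,0,0,0,0,0],[0,0,0,0,0,0,0],[0,0,0,0,0,0,0]]]'
python3 - <<'E'
from h import *
from rig import capture
import cv2
np.set_printoptions(precision=3,suppress=True)
j=[541.1,156.6,-.03]
go(place(j,(-36-59,0,160))[0],-.03)
a=capture("side");b=capture("top");cv2.imwrite("pics/s2.png",a);cv2.imwrite("pics/t2.png",b)
A=cv2.resize(a[160:240,220:340],(720,480),interpolation=cv2.INTER_CUBIC)
B=cv2.resize(b[130:210,210:330],(720,480),interpolation=cv2.INTER_CUBIC)
cv2.imwrite("pics/s2c.png",A);cv2.imwrite("pics/t2c.png",B)
E
```

```text
time_s: 5.8
eef_pos: [466.7, -35.8, 160.2]
ee_rot: [-0.0, 0.718, 0.696, -0.0]
force: [-0.1, -0.1, -2.0]
grip_width: 0.079
grip_force: 78.6
time_s: 6.6
eef_pos: [445.3, 129.8, 160.2]
ee_rot: [-0.0, 0.717, 0.697, -0.0]
force: [-0.8, -0.1, -1.5]
grip_width: 0.081
grip_force: 78.6
time_s: 7.4
eef_pos: [442.8, 165.5, 160.3]
ee_rot: [0.0, 0.718, 0.696, -0.0]
force: [-0.1, -0.4, -2.3]
grip_width: 0.074
grip_force: 78.6
t 7.4 pos [442.775 165.5   160.302] F [-0.104 -0.361 -2.346] grip 78.60054731369019 0.07378750559267827
world d [ 3.368 -6.05  -0.302] tool d/25 [-0.238  0.142  0.012] (final tool axes [-0.238  0.142  0.012] ) turn/8deg [ 0.     0.    -0.007]
```

View pics/s2c.png

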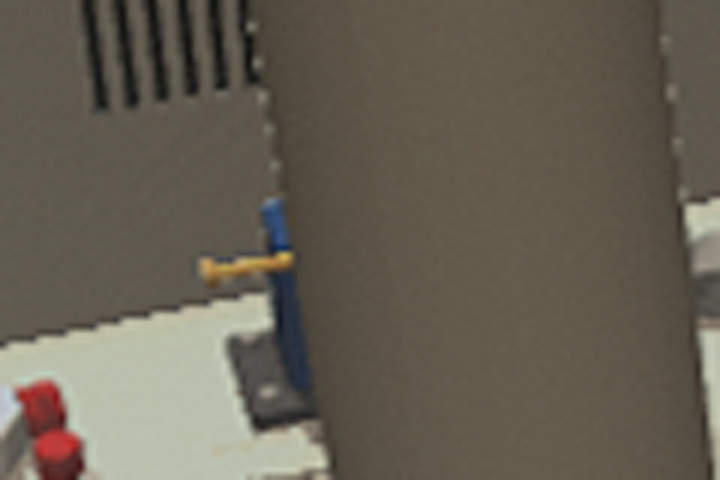

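View pics/t2c.png

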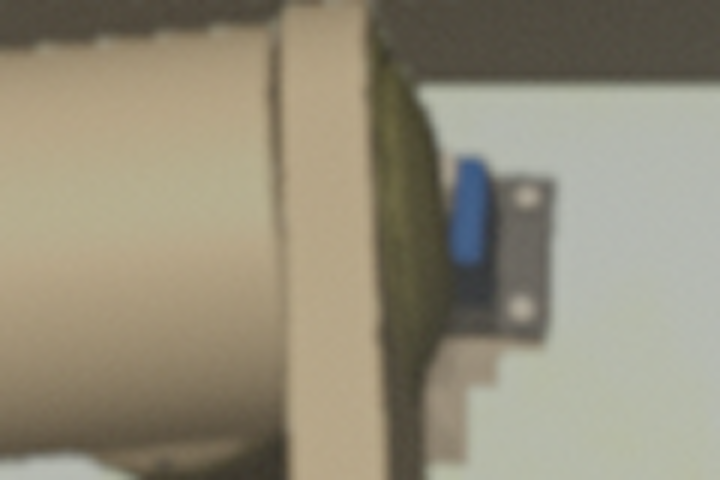

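Both crops show the arm hiding the gap: only the pin at (258,204) shows in the side view, and part of the foot at (300,170) in the top view. I'll refine the jamb pose using the earlier unobstructed side picture as well.

Run:
```python
import cv2
a=cv2.imread("pics/side0.png")
cv2.imwrite("pics/j0c.png",cv2.resize(a[180:235,245:315],None,fx=10,fy=10,interpolation=cv2.INTER_CUBIC))
```

```text
(no output)
```

View pics/j0c.png

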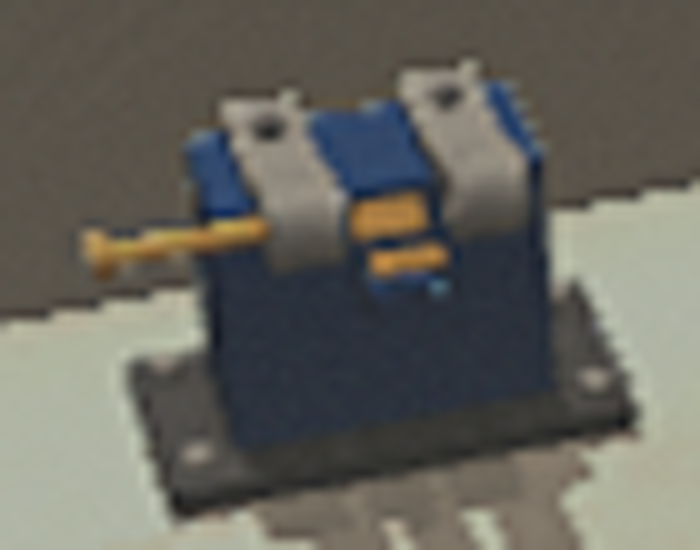

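The crop shows the jamb from the front-left: foot corners at about (262,229), (308,221) and (258,216), the pin tip at (254,205) and the brass V seat at (284,203).

Run:
```python
from h import *
np.set_printoptions(precision=2,suppress=True)
u=lambda p:uncrop(p,8,(225,145)); v=lambda p:uncrop(p,10,(245,180))
j=[((20,45,88),(203,80)),((20,-45,88),(528,92)),((-20,45,88),(190,222)),((-20,-45,88),(522,232)),((-32,-65,10),(605,335)),((32,-65,10),(620,118)),((32,65,10),(172,103)),((-32,65,10),(167,325)),((-36,79,92),(45,268)),((-36,14,104),(297,265)),((-36,-14,104),(402,270)),((-36,34,104),(218,262)),((-36,-34,104),(482,272))]
t=[("top",l,u(p)) for l,p in j]
s=[("side",l,v(p)) for l,p in [((-32,65,10),(175,497)),((-32,-65,10),(630,410)),((32,65,10),(130,362)),((32,-65,10),(578,285)),((-20,45,10),(237,450)),((-20,-45,10),(552,390)),((20,45,88),(187,145)),((-20,45,88),(207,217)),((-20,-45,88),(545,155)),((20,-45,88),(508,82)),((-36,79,92),(93,252))]]
for o in(t,s,t+s):
    q,r=fit(o,[540,150,0]); print(q*[1,1,100],"/100 eye",place(q,(-36,0,92))[0])
    if o is not t: print(r.T)
```

```text
[541.13 156.63  -2.78] /100 eye [505.15 157.63  92.  ]
[539.87 155.98  -3.98] /100 eye [503.9  157.41  92.  ]
[[-0.65  1.22 -0.5   0.36 -0.31  0.75 -0.69  0.25  0.21  0.19 -0.49]
 [ 0.01 -0.35 -0.01 -0.72  0.69  0.5  -0.99 -0.13  0.08 -0.41  0.79]]
[540.89 156.32  -3.11] /100 eye [504.91 157.43  92.  ]
[[-0.7   0.98 -0.29  0.85  1.24  0.54  0.42 -0.78  0.81 -0.47 -0.04 -0.27
  -0.36 -0.72  1.03 -0.77 -0.01 -0.43  0.55 -0.93  0.12  0.   -0.14 -0.53]
 [-0.83 -0.91 -0.22 -0.02  0.1   0.05  0.04 -0.6   0.51  0.73  0.57  0.78
   0.65 -0.08 -0.68 -0.06 -0.98  0.57  0.23 -1.08 -0.24 -0.19 -0.64  0.73]]
```

Run:
```python
from h import *
np.set_printoptions(precision=3,suppress=True)
go(place([540.8,156.4,-.031],(-95,-.5,118))[0],-.031)
```

```text
t 7.5 pos [442.727 165.663 160.305] F [-0.774  0.104 -2.02 ] grip 78.60055804252625 0.07920356791753544
world d [  3.103  -6.818 -42.305] tool d/25 [-0.269  0.132  1.692] (final tool axes [-0.269  0.133  1.692] ) turn/8deg [0.    0.    0.002]
```

```bash
python3 -m crank '[[[-0.27,0.13,0,0,0,0,0],[0,0,0,0,0,0,0],[0,0,0.3,0,0,0,0],[0,0,0.4,0,0,0,0],[0,0,0.4,0,0,0,0],[0,0,0.4,0,0,0,0],[0,0,0.2,0,0,0,0],[0,0,0,0,0,0,0]]]'
python3 - <<'E'
from h import *
np.set_printoptions(precision=3,suppress=True)
go(place([540.8,156.4,-.031],(-95,-.5,106.5))[0],-.031)
E
```

```text
time_s: 8.3
eef_pos: [445.3, 159.0, 116.9]
ee_rot: [-0.001, 0.718, 0.696, -0.001]
force: [0.1, 0.4, -1.2]
grip_width: 0.082
grip_force: 78.6
t 8.3 pos [445.298 158.956 116.919] F [ 0.143  0.416 -1.163] grip 78.59127402305603 0.0816709934753265
world d [  0.532  -0.111 -10.419] tool d/25 [-0.004  0.022  0.417] (final tool axes [-0.004  0.021  0.417] ) turn/8deg [-0.012  0.001  0.004]
```

```bash
python3 -m crank '[[[0,0.02,0.1,0,0,0,0],[0,0,0.1,0,0,0,0],[0,0,0.04,0,0,0,0],[0,0,0.04,0,0,0,0],[0,0,0,0,0,0,0],[0,0,0,0,0,0,0],[0,0,0,0,0,0,0],[0,0,0,0,0,0,0]]]'
python3 -m crank '[[[0,0,0.04,0,0,0,0],[0,0,0,0,0,0,0],[0,0,0,0,0,0,0],[0,0,0.03,0,0,0,0],[0,0,0,0,0,0,0],[0,0,0,0,0,0,0],[0,0,0,0,0,0,0],[0,0,0,0,0,0,0]]]'
```

```text
time_s: 9.1
eef_pos: [446.3, 159.0, 110.9]
ee_rot: [0.0, 0.718, 0.696, 0.0]
force: [0.1, -0.5, -2.0]
grip_width: 0.079
grip_force: 78.6
time_s: 9.9
eef_pos: [446.2, 158.9, 109.0]
ee_rot: [0.0, 0.718, 0.696, -0.0]
force: [-0.7, 0.3, -2.4]
grip_width: 0.076
grip_force: 78.6
```

```bash
python3 -m crank '[[[0,0,0.03,0,0,0,0],[0,0,0,0,0,0,0],[0,0,0,0,0,0,0],[0,0,0,0,0,0,0],[0,0,0,0,0,0,0],[0,0,0,0,0,0,0],[0,0,0,0,0,0,0],[0,0,0,0,0,0,0]]]'
python3 -m crank '[[[0,0,0.03,0,0,0,0],[0,0,0,0,0,0,0],[0,0,0,0,0,0,0],[0,0,0,0,0,0,0],[0,0,0,0,0,0,0],[0,0,0,0,0,0,0],[0,0,0,0,0,0,0],[0,0,0,0,0,0,0]]]'
python3 -m crank '[[[0,0,0.03,0,0,0,0],[0,0,0,0,0,0,0],[0,0,0,0,0,0,0],[0,0,0,0,0,0,0],[0,0,0,0,0,0,0],[0,0,0,0,0,0,0],[0,0,0,0,0,0,0],[0,0,0,0,0,0,0]]]'
```

```text
time_s: 10.7
eef_pos: [446.2, 159.0, 108.3]
ee_rot: [-0.0, 0.718, 0.696, 0.0]
force: [0.9, 0.6, -2.4]
grip_width: 0.081
grip_force: 78.6
time_s: 11.5
eef_pos: [446.2, 158.9, 107.6]
ee_rot: [0.0, 0.718, 0.696, -0.0]
force: [-0.6, -0.2, -2.0]
grip_width: 0.08
grip_force: 78.6
time_s: 12.3
eef_pos: [446.2, 158.9, 106.8]
ee_rot: [0.0, 0.718, 0.696, 0.0]
force: [0.3, 0.1, -2.1]
grip_width: 0.078
grip_force: 78.6
```

```bash
python3 -m crank '[[[0,0,0.02,0,0,0,0],[0,0,0,0,0,0,0],[0,0,0,0,0,0,0],[0,0,0,0,0,0,0],[0,0,0,0,0,0,0],[0,0,0,0,0,0,0],[0,0,0,0,0,0,0],[0,0,0,0,0,0,0]]]'
python3 -m crank '[[[0,0,0.02,0,0,0,0],[0,0,0,0,0,0,0],[0,0,0,0,0,0,0],[0,0,0,0,0,0,0],[0,0,0,0,0,0,0],[0,0,0,0,0,0,0],[0,0,0,0,0,0,0],[0,0,0,0,0,0,0]]]'
python3 -c "
from rig import *;s=sense();print(s['force'],s['wrist_torque'])"
```

```text
time_s: 13.1
eef_pos: [446.2, 159.0, 106.3]
ee_rot: [0.0, 0.718, 0.696, 0.0]
force: [0.5, 1.2, -1.2]
grip_width: 0.076
grip_force: 78.6
time_s: 13.9
eef_pos: [446.2, 159.0, 105.8]
ee_rot: [-0.0, 0.718, 0.696, -0.0]
force: [0.5, 0.3, -1.9]
grip_width: 0.073
grip_force: 78.6
[ 0.49362117  0.27699668 -1.90264781] [ 0.06854879 -0.01084595  0.02921728]
```

```bash
python3 -m crank '[[[0,0,0.03,0,0,0,0],[0,0,0,0,0,0,0],[0,0,0,0,0,0,0],[0,0,0,0,0,0,0],[0,0,0,0,0,0,0],[0,0,0,0,0,0,0],[0,0,0,0,0,0,0],[0,0,0,0,0,0,0]]]'
python3 -m crank '[[[0,0,0.02,0,0,0,0],[0,0,0,0,0,0,0],[0,0,0,0,0,0,0],[0,0,0,0,0,0,0],[0,0,0,0,0,0,0],[0,0,0,0,0,0,0],[0,0,0,0,0,0,0],[0,0,0,0,0,0,0]]]'
python3 -c "
from rig import *;s=sense();print(s['force'],s['wrist_torque'])"
```

```text
time_s: 14.7
eef_pos: [446.0, 159.0, 105.0]
ee_rot: [-0.0, 0.718, 0.696, -0.0]
force: [-4.7, 0.4, 2.2]
grip_width: 0.081
grip_force: 79.2
time_s: 15.5
eef_pos: [445.8, 158.9, 104.6]
ee_rot: [-0.0, 0.718, 0.696, -0.0]
force: [-7.5, -0.5, 5.1]
grip_width: 0.081
grip_force: 79.4
[-7.49053244 -0.48965648  5.12038183] [-0.05206982  1.12532163 -0.00639424]
```

Contact comes from the seat's far side only (Fx is negative, Fz positive), so the barrel sits slightly too far forward. I'll ease it back.

```bash
python3 -m crank '[[[0,-0.03,0,0,0,0,0],[0,0,0,0,0,0,0],[0,0,0,0,0,0,0],[0,0,0,0,0,0,0],[0,0,0,0,0,0,0],[0,0,0,0,0,0,0],[0,0,0,0,0,0,0],[0,0,0,0,0,0,0]]]'
python3 -m crank '[[[0,-0.02,0.02,0,0,0,0],[0,0,0,0,0,0,0],[0,0,0,0,0,0,0],[0,0,0,0,0,0,0],[0,0,0,0,0,0,0],[0,0,0,0,0,0,0],[0,0,0,0,0,0,0],[0,0,0,0,0,0,0]]]'
python3 -c "
from rig import *;s=sense();print(s['force'],s['wrist_torque'])"
```

```text
time_s: 16.3
eef_pos: [445.6, 159.0, 104.6]
ee_rot: [0.0, 0.718, 0.696, 0.0]
force: [-1.7, 0.6, 1.2]
grip_width: 0.077
grip_force: 79.0
time_s: 17.1
eef_pos: [445.1, 159.0, 104.1]
ee_rot: [0.0, 0.718, 0.696, 0.0]
force: [1.2, 0.2, -1.4]
grip_width: 0.079
grip_force: 78.9
[ 1.18580576  0.22019905 -1.42854961] [ 0.0624533  -0.35612681 -0.01703727]
```

```bash
python3 -m crank '[[[0,0,0.03,0,0,0,0],[0,0,0,0,0,0,0],[0,0,0,0,0,0,0],[0,0,0,0,0,0,0],[0,0,0,0,0,0,0],[0,0,0,0,0,0,0],[0,0,0,0,0,0,0],[0,0,0,0,0,0,0]]]'
python3 -c "
from rig import *;s=sense();print(s['force'],s['wrist_torque'])"
```

```text
time_s: 17.9
eef_pos: [444.9, 159.0, 103.3]
ee_rot: [-0.0, 0.718, 0.696, -0.0]
force: [-3.0, -0.7, 5.5]
grip_width: 0.078
grip_force: 79.5
[-3.00642285 -0.65044621  5.47470003] [-0.00268452  0.28336314  0.01475312]
```

```bash
python3 -m crank '[[[0,-0.015,-0.01,0,0,0,0],[0,0,0,0,0,0,0],[0,0,0,0,0,0,0],[0,0,0,0,0,0,0],[0,0,0,0,0,0,0],[0,0,0,0,0,0,0],[0,0,0,0,0,0,0],[0,0,0,0,0,0,0]]]'
python3 - <<'E'
from h import *
from rig import capture
import cv2
np.set_printoptions(precision=3,suppress=True)
go(place([540.8,156.4,-.031],(-95,-.5,105))[0],-.031)
a=capture("side");b=capture("top")
A=cv2.resize(a[150:240,200:360],(640,360),interpolation=cv2.INTER_CUBIC);B=cv2.resize(b[130:260,200:360],(443,360),interpolation=cv2.INTER_CUBIC)
cv2.imwrite("pics/f.png",cv2.resize(np.hstack([A,B]),(800,266)))
E
```

```text
time_s: 18.7
eef_pos: [444.8, 159.0, 103.6]
ee_rot: [0.0, 0.718, 0.696, 0.0]
force: [2.9, 0.2, -1.2]
grip_width: 0.084
grip_force: 78.9
t 18.7 pos [444.815 158.994 103.563] F [ 2.901  0.221 -1.212] grip 78.86959003284574 0.08438549764858218
world d [ 1.015 -0.149  1.437] tool d/25 [-0.005  0.041 -0.057] (final tool axes [-0.005  0.041 -0.057] ) turn/8deg [ 0.004 -0.     0.004]
```

View pics/f.png

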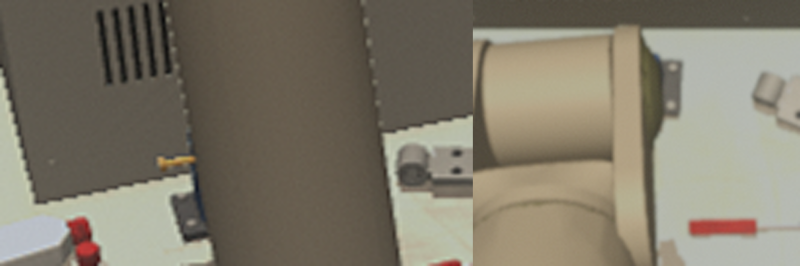

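Both cameras are still blocked by the arm, but the forces now tell enough. A 0.4 mm fore-and-aft shift flips the sign of Fx, so the barrel is centred in the V seat. There is no sideways force, so it is not touching either cheek. I'll settle it lightly.

```bash
python3 -m crank '[[[0,0.008,0.01,0,0,0,0],[0,0,0,0,0,0,0],[0,0,0,0,0,0,0],[0,0,0,0,0,0,0],[0,0,0,0,0,0,0],[0,0,0,0,0,0,0],[0,0,0,0,0,0,0],[0,0,0,0,0,0,0]]]'
python3 -c "
from rig import *;s=sense();print(s['force'],s['wrist_torque'])"
```

```text
time_s: 19.6
eef_pos: [444.7, 159.0, 103.3]
ee_rot: [-0.0, 0.718, 0.696, -0.0]
force: [1.3, 0.5, 1.6]
grip_width: 0.081
grip_force: 79.2
[1.26077318 0.54458528 1.6113162 ] [ 0.04854449 -0.19336531 -0.04167774]
```

```bash
python3 -c "
from rig import *;print(finish_job())"
```

```text
the job is handed in; nothing more can be done
None
```

I handed the job in at about 19.6 s with the leaf still gripped at about 79 N and its knuckle resting in the V seat between the jamb knuckles; forces showed it centred fore-and-aft and clear of both sides, but the arm blocked both cameras, so I couldn't see the fit, and I estimate the leaf is tilted about 0.04 rad (limit 0.12).

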